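# Home the revolving polish rack and set its brake

## Task

Turn the revolving nail-polish rack until the upright fin on its tray points straight at the fixed pointer on its foot and let it come to rest there; then push the brake lever beside it all the way over to its other side. Do not knock over or shift any of the loose things around the rack and on the table.

Things in the scene. Friction and masses are not known exactly. Their poses are not given: they have to be found in the camera images.
- rack: The rack's fixed grey foot, screwed to the table: a disc 210 mm across, 12 mm high. Origin on the table under the tray's vertical axle; z up. A tongue towards its -x carries the fixed pointer, a tongue towards its +y the brake lever.
- pointer_nose (a point): Nose of the fixed pointer, a dark steel block 12 to 60 mm above the table on the foot's tongue; the nose, 128 mm from the axle, points at the axle. This point is on top of the nose.
- tray_top (a point): On the axle, in the tray's upper face, 40 mm above the table. The white tray, 180 mm across and 12 mm thick, turns with seven polish bottles fixed in it (27 mm across, axes 52 mm from the axle, tops 113 mm above the table) and a central post with a knob, up to 159 mm.
- tray (a joint): Angle of the tray about the vertical axle, rad, counter-clockwise from above positive; 0 (and every full turn) is where the fin points straight at the pointer. It turns freely without stops, either way, with light friction (about 1.2 N at the fin), and stays where it is left.
- fin_mark (a point): Top of the upright dark steel fin on the tray's rim, on its mid-plane, 100 mm from the axle, 130 mm above the table. The fin is a flat plate 10 mm thick, set radially, from 75 to 115 mm from the axle and from the tray up to 130 mm above the table; the tallest thing on the rim. It can be pushed on either flat face.
- index (a point): Point in the air straight above the line from the axle to the pointer, 100 mm from the axle, 130 mm above the table: where fin_mark must come. Fixed to the foot.
- brake (a joint): Angle of the brake lever, rad: near 0 it leans 0.5 rad from upright towards the foot's -x (off); 1.0 is its stop, leaning 0.5 rad towards the foot's +x (set). It swings in the vertical plane along the foot's x with light friction (about 1 N at the knob) and stays where it is left. It does not change how easily the tray turns.
- brake_knob (a point): Centre of the lever's black ball knob, 28 mm across, 75 mm from the pivot along the 12 mm steel lever; about 102 mm above the table when the lever is at either stop, 111 mm when upright.
- brake_pivot (a point): The lever's pivot, 36 mm above the table, 165 mm from the axle towards the foot's +y; two 46 mm high steel cheeks (40 mm long, along the foot's x) stand either side of it, 25 mm apart inside.
- polish_a: Loose polish bottle, 27 mm across, 73 mm high, standing beside the rack. Origin: centre of its underside.
- polish_b: Another such loose polish bottle beside the rack. Origin: centre of its underside.
- remover: Loose white bottle, 60 mm across, 165 mm high, at the left. Origin: centre of its underside.
- jar: Loose glass jar, 72 mm across, 85 mm high, at the right. Origin: centre of its underside.
- bowl: Loose white bowl, 120 mm across, 45 mm high, at the right. Origin: centre of its underside.
- brush: Loose flat brush, 170 mm long, lying at the right; its own x runs along it.
- buffer: Loose grey buffing block, 95 x 30 x 26 mm, lying beside the rack, on the side opposite the pointer. Origin: centre of its underside.

How it is judged:
By the outcome, as a careful person would: the job done as asked, in the order asked, and still so for the second after the job is handed in, with the robot touching nothing.
It also fails if it takes over 51 s, if anything falls off the work surface, if the arm or the gripper's body presses on something with over 40 N, if the wrist force passes 120 N, or if a joint passes its speed limit or range.

## Robot

A 6-joint arm with a two-finger parallel gripper is mounted at the origin on the work surface. World frame = base frame: x ahead of the robot, y to its left, z up, the work surface at z = 0. Lengths are in m, angles in rad, forces in N, time in s.
With the tool pointing down it reaches from about 0.275 to 0.725 m from the base axis. Payload 15.9 kg.
Tool frame: the origin (TCP) lies on the centre line of the jaws, within the pads' length; the fingertips stand 11 mm ahead of it and the grasp point (between the pads) lies 8 mm behind it; z points along the fingers, x is the direction in which the jaws open and shut, and the axes are right-handed (so a half turn about z gives the same grasp; the last joint's range is limited). The gripper opens to 85 mm and grips with 20 to 120 N. Pads are 22 mm wide; open, the fingers measure 114 mm over their backs; the gripper's body (76 mm by 85 mm) begins 54 mm behind the grasp point. The pads swing forward as they close: fully open they stand 13 mm farther back than shut.
Start: joints at [-1.121, 0.213, -0.034, 1.323, 0, 1.571], TCP at [0.217, -0.45, 0.242] pointing down, gripper open.
Joint ranges: [-2.98, 2.98], [-0.74, 1.72], [-1.14, 1.35], [-2.1, 2.04], [-1.57, 1.44], [-3.14, 3.14]. Speed limits (rad/s): [1.89, 1.89, 2.39, 2.57, 3.14, 3.14].

## Interface

Orientations are given as [roll, pitch, yaw] about the fixed x, y, z axes, in that order (R = Rz(yaw) Ry(pitch) Rx(roll)).
In Python, from workcell import ctrl, vision gives the robot as it stands.
- The arm moves only by the tool play_rows, never from a script. Its argument "moves" is a list of rows, each an object with "claw": the closure, from -1 (fully open) to 1 (shut); "offset": the shift along the tool's x, y, z in m, a list of three; "spin": the turn about the tool's z in degrees. In form: [{"claw": claw, "offset": [tx, ty, tz], "spin": spin}, ...]. A call has 1 to 8 rows; each row is the pose to reach, as a shift and turn from the pose commanded when the call began, along the tool's axes at that moment; what a row does not reach only later rows make up. A row lasts 1/10 s, in which the tool goes at most 50 mm and 8.59 degrees, less where a joint would pass 70% of its speed; a pose out of reach is approached as far as the arm can. A call with a gripper value outside its range is refused whole. The fingers move at their own pace and stop on an object; "force" is the grip in N (left out, the last holds). Time passes only in rows, so rows that repeat a pose let the fingers close. It gives the time, the measured TCP pose, the force and the opening at its end, in the units of the state.
- ctrl.observe(): the state, without advancing time (a new reading comes with each control period).
- vision.get_image(name): name is "side" or "top"; returns a dict with "image" (480x640x3 uint8, blue, green, red), "intrinsics" (3x3 intrinsics, pixels), "xyz" and "rotation" of the camera in the world. Camera axes: x right, y down, z forward; pixel columns grow to the right and rows downward; lengths in m; the calibration is good to about 2 mm. A picture is of the moment at which its call begins. There is no depth.
- ctrl.job_done(): hands the job in, once; it reports no verdict.
The state is a dict: "time_s": time; "joint_positions": joint angles; "joint_velocities": joint speeds; "joint_torque": joint torques, N m; "tool_pos": TCP position; "tool_rot": TCP orientation; "contact_force": force on the tool from outside, world axes, zero at the start; "wrist_torque": the same for the moment, N m; "grip_width": opening from 0.0 (shut) to 1.0 (fully open).
Only numpy, scipy, OpenCV 4.12 (cv2) and the standard library are available. Lean on these libraries where they do the work, as an engineer would, in place of code of your own. Each camera call takes 0.05 s, during which the arm holds its last target.

## Working session

There is one attempt and no reset: what is moved stays moved. The work goes in short steps, Python scripts to look and compute and a tool call to move; the robot and the scene stay as the last step left them, time stands still between calls to the robot, and variables do not carry over. Pictures are saved under pics/ and viewed, and the job is handed in when it is done.

Besides the shell and the picture viewer there is one more tool, called after "Request:" by a JSON object that holds its "op" and its "data", one argument or row to a line. play_rows: Moves the arm, as the interface text tells. Its arguments: {"type":"object","properties":{"moves":{"type":"array"},"force":{"type":"number"}},"required":["moves"]}

```bash
ls; mkdir -p pics; python3 - <<'E'
from workcell import ctrl, vision
import cv2
print(ctrl.observe())
for n in ("side","top"):
    d=vision.get_image(n); cv2.imwrite(f"pics/{n}0.png",d["image"]); print(n,d["intrinsics"],d["xyz"],d["rotation"])
E
```

```text
pics
{'time_s': 0.0, 'joint_positions': array([-1.12102893e+00,  2.13355267e-01, -3.50320233e-02,  1.32346111e+00,
        5.97703626e-05,  1.57080637e+00]), 'joint_velocities': array([-0.0011599 ,  0.00042325,  0.00229543, -0.00105632,  0.00161943,
        0.00063942]), 'joint_torque': array([-5.41325528e-03, -6.86176515e+01,  4.87114263e+01,  1.75928412e-02,
       -3.07301934e-04,  7.54790176e-05]), 'tool_pos': array([ 0.21726443, -0.44999692,  0.24182732]), 'tool_rot': array([-3.14153289e+00,  1.05207802e-03, -1.12103898e+00]), 'contact_force': array([ 0.45546952,  0.23398687, -0.40256218]), 'wrist_torque': array([-0.0070033 ,  0.02469257, -0.02117949]), 'grip_width': 1.0026745716059664}
side [[533.33480621   0.         311.7005467 ]
 [  0.         533.33480621 238.80429534]
 [  0.           0.           1.        ]] [ 0.47062759 -1.0949089   0.95622451] [-2.24994694 -0.00574707 -0.03094114]
top [[433.88616171   0.         317.91281634]
 [  0.         433.88616171 237.25967138]
 [  0.           0.           1.        ]] [ 0.40431524 -0.04127182  1.21856572] [-3.03097552 -0.01539143 -1.56718469]
```

View pics/side0.png

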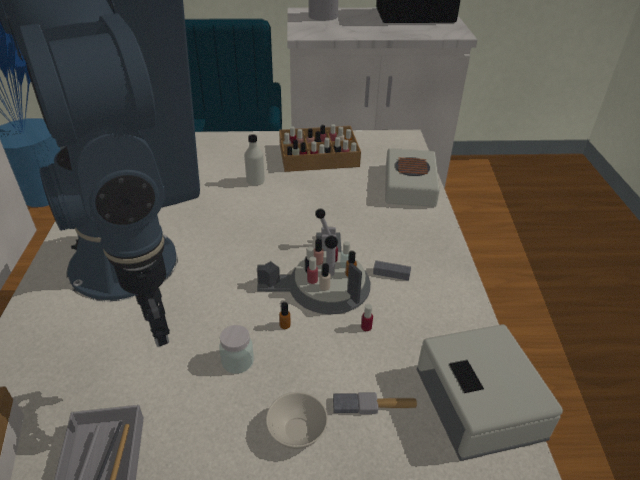

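View pics/top0.png

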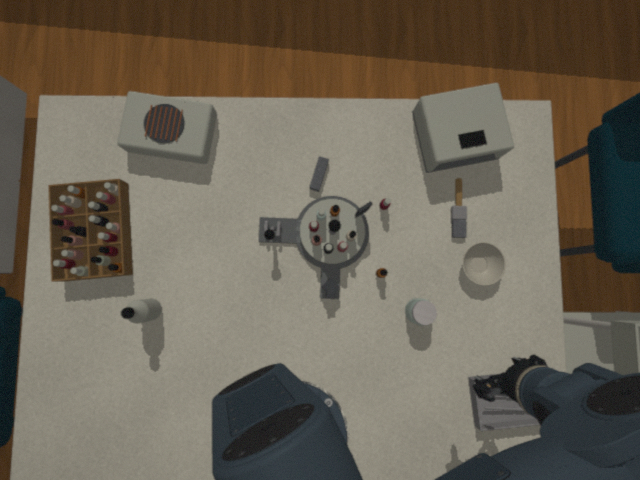

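The rack's tray centre is near top px (333,232). The pointer is toward the robot (331,285), the lever knob at (269,234), and the fin at (365,209). I'll zoom in next.

```bash
cat > h.py <<'E'
import numpy as np, cv2
from scipy.spatial.transform import Rotation as R
from workcell import ctrl, vision
def grab(n):
    d=vision.get_image(n); d["R"]=R.from_euler("xyz",d["rotation"]).as_matrix(); return d
def ray(d,uv,z):
    v=d["R"]@np.linalg.inv(d["intrinsics"])@np.array([uv[0],uv[1],1.]); c=np.array(d["xyz"])
    return c+v*(z-c[2])/v[2]
def proj(d,p):
    q=d["intrinsics"]@(d["R"].T@(np.array(p)-d["xyz"])); return q[:2]/q[2]
def crop(d,x0,y0,w,h,s,name):
    cv2.imwrite("pics/"+name,cv2.resize(d["image"][y0:y0+h,x0:x0+w],None,fx=s,fy=s,interpolation=cv2.INTER_CUBIC))
E
python3 - <<'E'
from h import *
t=grab("top"); s=grab("side")
crop(t,240,140,170,170,4.5 and 3.5,"t1.png"); crop(s,240,190,190,150,4,"s1.png")
print(proj(t,[.2172,-.45,.242]),proj(s,[.2172,-.45,.242]))
print(ray(t,(333,232),.012))
E
```

```text
[496.28278774 371.57928242] [154.85157574 326.19963348]
[ 0.55347265 -0.10160846  0.012     ]
```

View pics/t1.png

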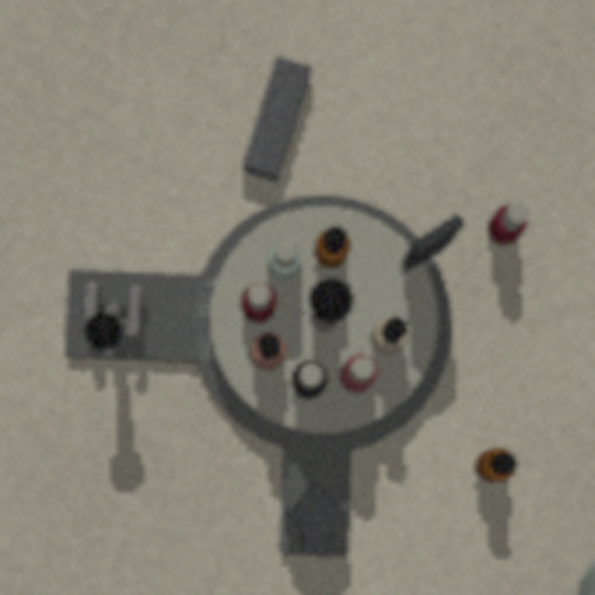

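View pics/s1.png

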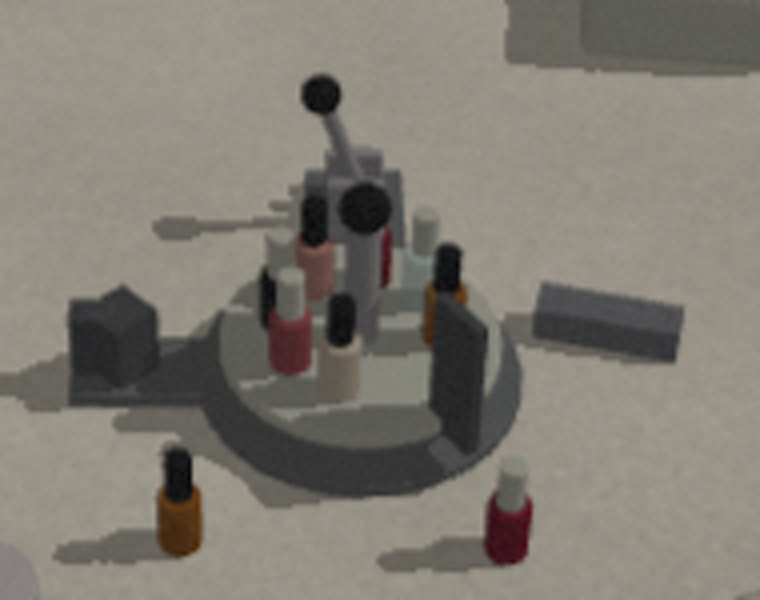

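The top crop shows the lever knob at (103,330), the post knob at (330,300), and the fin top running from about (410,262) to (460,220). The pointer is at the bottom. The side crop has the lever knob at (321,94), the post knob at (365,208), and the fin top edge from (443,297) to (485,330). Next I'll triangulate these.

```bash
cat >> h.py <<'E'
def tri(pairs):
    A=np.zeros((3,3));b=np.zeros(3)
    for d,uv in pairs:
        v=d["R"]@np.linalg.inv(d["intrinsics"])@np.array([uv[0],uv[1],1.]); v/=np.linalg.norm(v)
        M=np.eye(3)-np.outer(v,v);A+=M;b+=M@d["xyz"]
    x=np.linalg.solve(A,b); return x,[np.round(proj(d,x)-uv,1) for d,uv in pairs]
E
python3 - <<'E'
from h import *
t=grab("top"); s=grab("side")
T=lambda x,y:(240+x/3.5-.36,140+y/3.5-.36); S=lambda x,y:(240+x/4-.37,190+y/4-.37)
k,e=tri([(t,T(330,300)),(s,S(365,208))]);print("post",k,e)
b,e=tri([(t,T(103,330)),(s,S(321,94))]);print("brake",b,e)
def dark(d,x0,y0,x1,y1,th):
    g=d["image"][y0:y1,x0:x1].max(2); n,l,st,c=cv2.connectedComponentsWithStats((g<th).astype(np.uint8))
    for i in range(1,n):
        if st[i,4]>15: print(st[i],c[i]+[x0,y0])
print("top dark");dark(t,255,190,390,270,40)
print("side dark");dark(s,290,200,360,300,40)
print("disc c",ray(t,T(328,322),.012))
# lines at fin top
for n,p in {"fin in":(410,262),"fin out":(460,220)}.items(): print(n,ray(t,T(*p),.130))
for n,p in {"fin side a":(443,297),"b":(485,330)}.items(): print(n,ray(s,S(*p),.130))
for n,p in {"a":(497,464),"b":(513,217)}.items(): print(n,ray(t,T(*p),.073))
# tongue corners z=.012
for p in [(68,271),(66,358),(283,554),(347,556),(210,272),(212,362)]: print(p,ray(t,T(*p),.012))
E
```

```text
post [ 0.55345418 -0.09750278  0.14103472] [array([0. , 0.3]), array([ 0.4, -0. ])]
brake [0.53478061 0.06798025 0.10577224] [array([0. , 0.5]), array([ 0.4, -0.1])]
top dark
[78 16  5  6 26] [335.15384615 208.46153846]
[74 30 11 12 94] [334.12765957 225.57446809]
[10 40  9 10 74] [269.04054054 234.28378378]
[95 42  5  5 19] [352.15789474 234.        ]
[60 46  4  6 20] [316.5 238.5]
side dark
[26 10  9  8 59] [319.94915254 213.38983051]
[ 35  36  13  12 116] [330.82758621 241.76724138]
[26 39  6 13 69] [318.42028986 244.73913043]
[59 52  6 11 60] [351.58333333 257.23333333]
[15 58  4 14 33] [306.36363636 264.12121212]
[32 64  7 12 72] [324.93055556 269.44444444]
[59 73 10 11 33] [354.15151515 277.36363636]
[59 82  9  7 19] [351.94736842 285.47368421]
disc c [ 0.5544951  -0.10260269  0.012     ]
fin in [ 0.58406236 -0.15623547  0.13      ]
fin out [ 0.61528316 -0.19294457  0.13      ]
fin side a [ 0.59433854 -0.16723597  0.13      ]
b [ 0.61591753 -0.1962057   0.13      ]
a [ 0.439716   -0.22698624  0.073     ]
b [ 0.6289374  -0.24169381  0.073     ]
(68, 271) [0.59455435 0.10603222 0.012     ]
(66, 358) [0.52443571 0.10632189 0.012     ]
(283, 554) [ 0.37024324 -0.06708982  0.012     ]
(347, 556) [ 0.36884246 -0.11752028  0.012     ]
(210, 272) [ 0.59443075 -0.00779071  0.012     ]
(212, 362) [ 0.52182804 -0.00998512  0.012     ]
```

```bash
python3 - <<'E'
from h import *
t=grab("top"); s=grab("side")
for d in (t,s): d["image"]=np.clip(d["image"].astype(float)*1.8,0,255).astype(np.uint8)
crop(t,310,245,48,60,10,"t2.png"); crop(t,250,210,60,50,10,"t3.png"); crop(s,250,250,64,50,10,"s2.png"); crop(t,345,195,50,40,10,"t4.png")
E
```

```text
(no output)
```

View pics/t2.png

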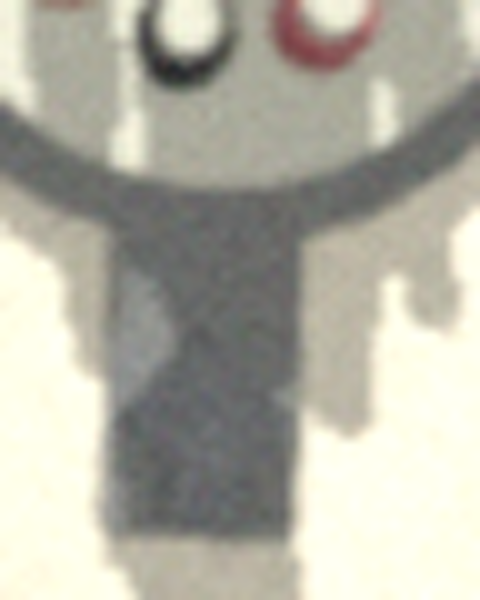

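View pics/t3.png

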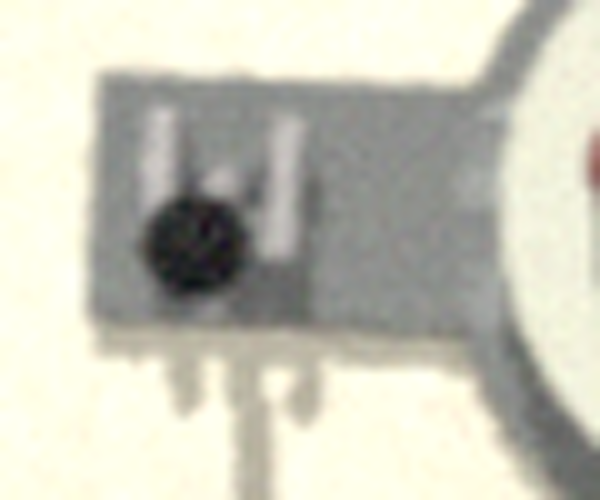

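View pics/s2.png

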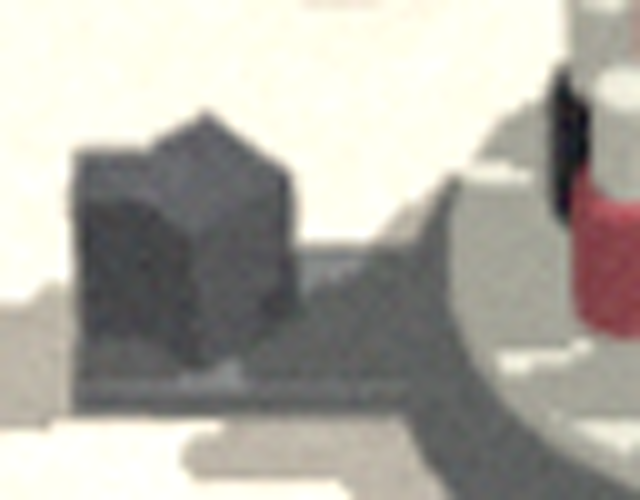

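View pics/t4.png

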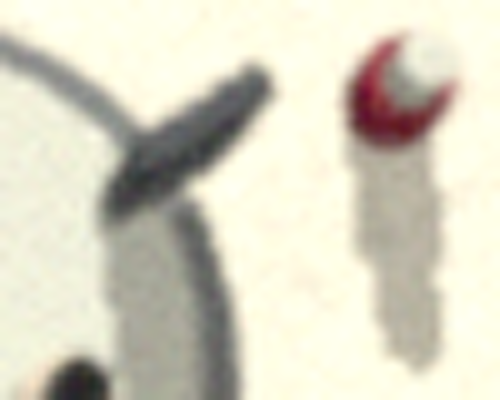

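```bash
cat > fit.py <<'E'
from h import *
from scipy.optimize import least_squares
t=grab("top"); s=grab("side")
def px(x0,y0,k): return lambda x,y:np.array((x0+x/k-.5+.5/k,y0+y/k-.5+.5/k))
T2=px(310,245,10);T3=px(250,210,10);S2=px(250,250,10);T4=px(345,195,10)
def yawline(a,b): d=ray(t,b,.012)-ray(t,a,.012); return np.degrees(np.arctan2(d[1],d[0]))
print("lever tongue",yawline(T3(480,90),T3(100,74))-90,yawline(T3(470,333),T3(92,322))-90)
print("pointer tongue",yawline(T2(109,520),T2(109,240)),yawline(T2(292,520),T2(299,240)))
print("nose",ray(s,S2(292,172),.06))
print("cheeks",ray(t,(T3(162,105)+T3(287,105))/2,.046),ray(t,T3(287,112),.046),ray(t,T3(280,258),.046),ray(t,T3(162,105),.046))
# disc: dark contour ellipse
g=t["image"].max(2).astype(int)
def edge(c,r0,r1,z,angs,get):
    out=[]
    for a in angs:
        rs=np.arange(r0,r1,.0005); p=np.array([proj(t,[c[0]+r*np.cos(a),c[1]+r*np.sin(a),z]) for r in rs],np.float32)
        v=cv2.remap(t["image"].mean(2).astype(np.float32),p[None,:,0],p[None,:,1],cv2.INTER_LINEAR)[0]
        gr=np.gradient(cv2.GaussianBlur(v[None],(9,1),2)[0]); i=np.argmax(gr) if get>0 else np.argmin(gr)
        out.append(c+rs[i]*np.array([np.cos(a),np.sin(a)]))
    return np.array(out)
c=np.array([.5545,-.101])
def circ(P):
    r=least_squares(lambda q:np.hypot(P[:,0]-q[0],P[:,1]-q[1])-q[2],[*c,.1],loss="soft_l1",f_scale=.001); return r.x,np.sqrt(np.mean(r.fun**2))
A=np.radians(np.r_[-30:70:4,105:115:2,-70:-60:4])
print("foot disc",circ(edge(c,.095,.12,.012,A,1)))
A=np.radians(np.r_[-20:-10:3,0:60:4,110:250:4])
print("tray disc",circ(edge(c,.08,.1,.040,A,-1)))
# fin top: outer segment
P1,P2=T4(255,75),T4(120,195)
print("fin tip,in",ray(t,P1,.13),ray(t,P2,.13))
k,e=tri([(t,(334.13,225.57)),(s,(330.83,241.77))]);print("post",k,e)
E
python3 fit.py
```

```text
lever tongue -2.095128258075448 -1.3822049761642887
pointer tongue 0.1699381792380721 -1.5430360840073638
nose [ 0.42395054 -0.09505856  0.06      ]
cheeks [0.58118455 0.06653596 0.046     ] [0.57935663 0.04948849 0.046     ] [0.53926905 0.05083911 0.046     ] [0.58108346 0.08354939 0.046     ]
foot disc (array([ 0.55228184, -0.09782724,  0.10526364]), np.float64(0.0027329815505792664))
tray disc (array([ 0.55399596, -0.09774171,  0.0897488 ]), np.float64(0.00039286225187479365))
fin tip,in [ 0.61642471 -0.19035108  0.13      ] [ 0.58520966 -0.15564961  0.13      ]
post [ 0.55311284 -0.09801319  0.14098563] [array([0. , 0.3]), array([ 0.3, -0. ])]
```

```bash
cat >> h.py <<'E'
AX=np.array([.5540,-.0977]); YAW=-1.6
def rel(p,yaw,p0=None,y0=None):
    o=ctrl.observe(); p0=o["tool_pos"] if p0 is None else p0
    y0=np.degrees(o["tool_rot"][2]) if y0 is None else y0
    a=np.radians(y0);d=np.array(p)-p0
    dy=(yaw-y0+180)%360-180
    return np.round([d[0]*np.cos(a)+d[1]*np.sin(a),d[0]*np.sin(a)-d[1]*np.cos(a),-d[2]],4), round(-dy,1)
def fin(phi,r=.1,z=.1):
    a=np.radians(phi); return [AX[0]+r*np.cos(a),AX[1]+r*np.sin(a),z]
E
python3 -c "
from h import *
print(fin(-58),rel(fin(-58,z=.242),32))"
```

```text
[np.float64(0.6069919264233206), np.float64(-0.18250480961564258), 0.1] (array([-7.170e-02, -4.673e-01,  3.000e-04]), np.float64(-96.2))
```

Request:
{"op": "play_rows", "data": {
  "moves": [
    {"claw":-1,"offset":[-0.072,-0.467,0],"spin":-96},
    {"claw":-1,"offset":[-0.072,-0.467,0],"spin":-96},
    {"claw":-1,"offset":[-0.072,-0.467,0],"spin":-96},
    {"claw":-1,"offset":[-0.072,-0.467,0],"spin":-96},
    {"claw":-1,"offset":[-0.072,-0.467,0],"spin":-96},
    {"claw":-1,"offset":[-0.072,-0.467,0],"spin":-96},
    {"claw":-1,"offset":[-0.072,-0.467,0],"spin":-96},
    {"claw":-1,"offset":[-0.072,-0.467,0],"spin":-96}
  ]
}}

```text
time_s: 1.3
tool_pos: [0.5484, -0.2219, 0.2424]
tool_rot: [3.141, -0.0, 0.085]
contact_force: [-0.3, -2.2, 0.3]
grip_width: 0.999
```

```bash
python3 -c "
from h import *
print(rel(fin(-58,z=.242),32))"
```

```text
(array([ 0.0617, -0.0343,  0.0004]), np.float64(-27.1))
```

Request:
{"op": "play_rows", "data": {
  "moves": [
    {"claw":-1,"offset":[0.062,-0.034,0],"spin":-27},
    {"claw":-1,"offset":[0.062,-0.034,0],"spin":-27},
    {"claw":-1,"offset":[0.062,-0.034,0],"spin":-27},
    {"claw":-1,"offset":[0.062,-0.034,0],"spin":-27},
    {"claw":-1,"offset":[0.062,-0.034,0],"spin":-27},
    {"claw":-1,"offset":[0.062,-0.034,0],"spin":-27}
  ]
}}

```text
time_s: 1.9
tool_pos: [0.6056, -0.1851, 0.2425]
tool_rot: [3.141, -0.0, 0.546]
contact_force: [0.6, 0.7, -0.7]
grip_width: 0.999
```

```bash
python3 -c "
from h import *
t=grab('top');s=grab('side');crop(t,290,160,150,110,5,'t5.png');crop(s,250,150,180,150,4,'s5.png')
print(rel(fin(-58,z=.1),32))"
```

```text
(array([ 0.0025, -0.0016,  0.1426]), np.float64(-0.6))
```

View pics/t5.png

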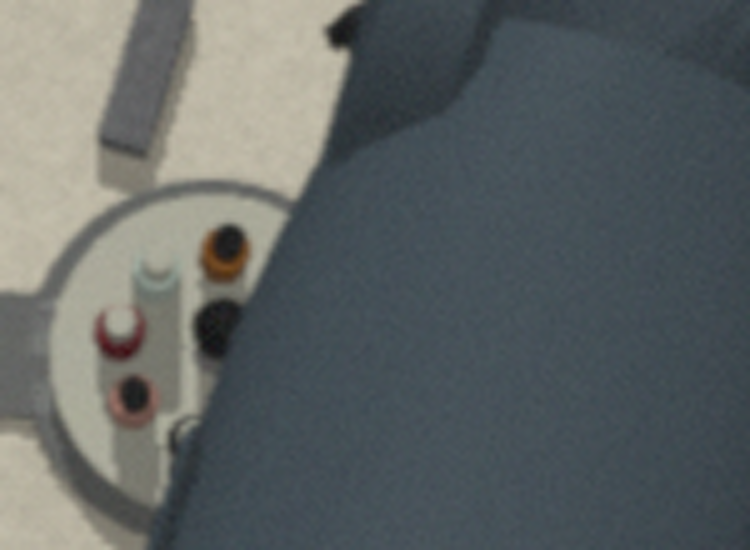

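View pics/s5.png

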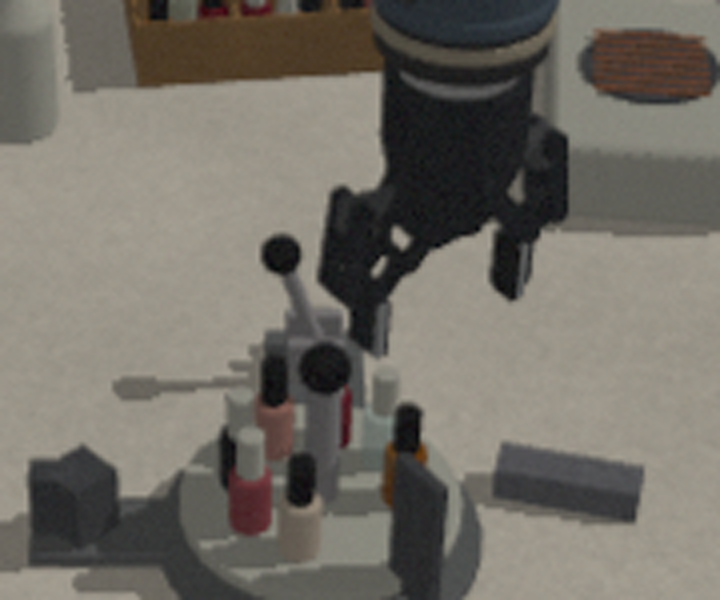

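The top view is blocked by the arm. The side view shows the open jaws (crop (370,330) and (515,280)) straddling above the fin at (415,470). Next I lower.

Request:
{"op": "play_rows", "data": {
  "moves": [
    {"claw":-1,"offset":[0.0025,-0.0015,0.03],"spin":-0.5},
    {"claw":-1,"offset":[0.0025,-0.0015,0.06],"spin":-0.5},
    {"claw":-1,"offset":[0.0025,-0.0015,0.09],"spin":-0.5},
    {"claw":-1,"offset":[0.0025,-0.0015,0.115],"spin":-0.5},
    {"claw":-1,"offset":[0.0025,-0.0015,0.135],"spin":-0.5},
    {"claw":-1,"offset":[0.0025,-0.0015,0.1425],"spin":-0.5},
    {"claw":-1,"offset":[0.0025,-0.0015,0.1425],"spin":-0.5}
  ]
}}

```text
time_s: 2.7
tool_pos: [0.6068, -0.1822, 0.0993]
tool_rot: [-3.141, 0.001, 0.558]
contact_force: [0.6, -0.0, 0.1]
grip_width: 1.0
```

```bash
python3 -c "
from h import *
s=grab('side');crop(s,250,150,180,150,4,'s6.png')
print(rel(fin(-58,z=.1),32))"
```

```text
(array([-0.0004, -0.    ,  0.0004]), np.float64(-0.0))
```

View pics/s6.png

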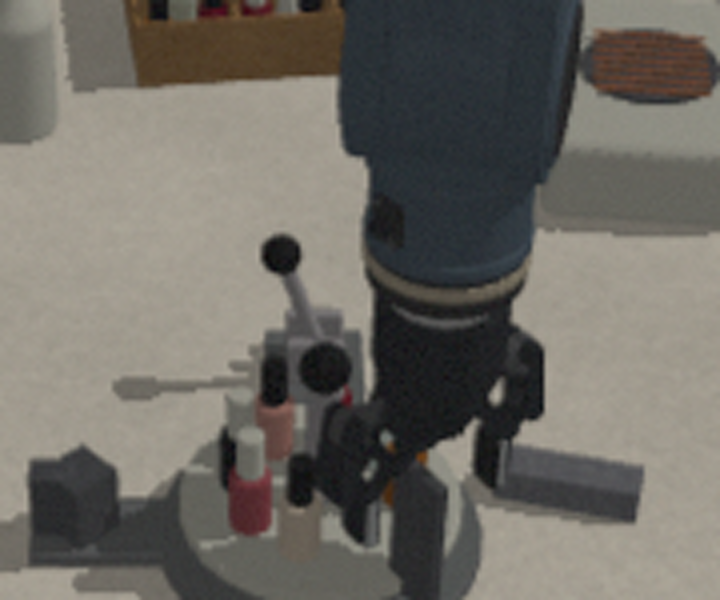

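The fin at (420,530) lies between jaw (365,510) and jaw (490,460). I'll close the jaws to a loose cage.

Request:
{"op": "play_rows", "data": {
  "moves": [
    {"claw":0.5,"offset":[0,0,0],"spin":0},
    {"claw":0.5,"offset":[0,0,0],"spin":0},
    {"claw":0.5,"offset":[0,0,0],"spin":0},
    {"claw":0.5,"offset":[0,0,0],"spin":0},
    {"claw":0.5,"offset":[0,0,0],"spin":0}
  ],
  "force": 20
}}

```text
time_s: 3.25
tool_pos: [0.6074, -0.1821, 0.1]
tool_rot: [3.141, -0.0, 0.559]
contact_force: [0.0, 0.2, -0.8]
grip_width: 0.25
```

```bash
python3 -c "
from h import *
y=np.degrees(ctrl.observe()['tool_rot'][2]);print(y)
# arc from -58: cumulative 31 deg per call, 8 rows
p0=np.array(fin(-58));
for k in range(1,9): print(rel(fin(-58-4*k),32-4*k,p0,32))"
```

```text
32.02609814681198
(array([-0.007 , -0.0002, -0.    ]), 4)
(array([-0.0139, -0.001 , -0.    ]), 8)
(array([-0.0208, -0.0022, -0.    ]), 12)
(array([-0.0276, -0.0039, -0.    ]), 16)
(array([-0.0342, -0.006 , -0.    ]), 20)
(array([-0.0407, -0.0086, -0.    ]), 24)
(array([-0.0469, -0.0117, -0.    ]), 28)
(array([-0.053 , -0.0152, -0.    ]), 32)
```

Request:
{"op": "play_rows", "data": {
  "moves": [
    {"claw":0.5,"offset":[-0.007,-0.0002,0],"spin":4},
    {"claw":0.5,"offset":[-0.0139,-0.001,0],"spin":8},
    {"claw":0.5,"offset":[-0.0208,-0.0022,0],"spin":12},
    {"claw":0.5,"offset":[-0.0276,-0.0039,0],"spin":16},
    {"claw":0.5,"offset":[-0.0342,-0.006,0],"spin":20},
    {"claw":0.5,"offset":[-0.0407,-0.0086,0],"spin":24},
    {"claw":0.5,"offset":[-0.0469,-0.0117,0],"spin":28},
    {"claw":0.5,"offset":[-0.053,-0.0152,0],"spin":32}
  ]
}}

```text
time_s: 4.05
tool_pos: [0.5544, -0.1976, 0.1]
tool_rot: [3.141, -0.001, -0.003]
contact_force: [0.8, -1.6, -0.2]
grip_width: 0.247
```

```bash
python3 -c "
from h import *
s=grab('side');crop(s,250,150,180,150,4,'s7.png')
print(rel(fin(-90,z=.1),0))"
```

```text
(array([ 0.0006,  0.0002, -0.    ]), np.float64(-0.4))
```

View pics/s7.png

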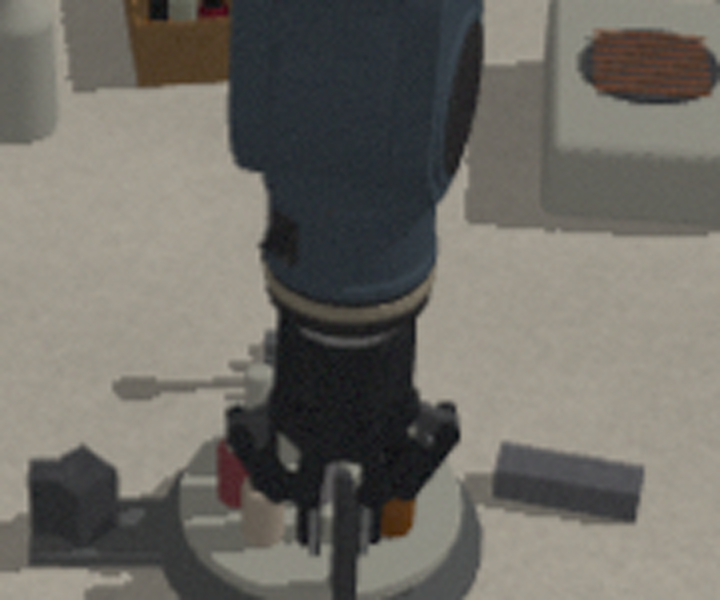

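The fin (343,530) has come round between the jaws and now points at −90°. I'll continue.

Request:
{"op": "play_rows", "data": {
  "moves": [
    {"claw":0.5,"offset":[-0.007,-0.0002,0],"spin":4},
    {"claw":0.5,"offset":[-0.0139,-0.001,0],"spin":8},
    {"claw":0.5,"offset":[-0.0208,-0.0022,0],"spin":12},
    {"claw":0.5,"offset":[-0.0276,-0.0039,0],"spin":16},
    {"claw":0.5,"offset":[-0.0342,-0.006,0],"spin":20},
    {"claw":0.5,"offset":[-0.0407,-0.0086,0],"spin":24},
    {"claw":0.5,"offset":[-0.0469,-0.0117,0],"spin":28},
    {"claw":0.5,"offset":[-0.053,-0.0152,0],"spin":32}
  ]
}}

```text
time_s: 4.9
tool_pos: [0.5015, -0.1823, 0.1]
tool_rot: [3.141, -0.001, -0.56]
contact_force: [1.3, -1.1, 0.3]
grip_width: 0.244
```

Request:
{"op": "play_rows", "data": {
  "moves": [
    {"claw":0.5,"offset":[-0.007,-0.0002,0],"spin":4},
    {"claw":0.5,"offset":[-0.0139,-0.001,0],"spin":8},
    {"claw":0.5,"offset":[-0.0208,-0.0022,0],"spin":12},
    {"claw":0.5,"offset":[-0.0276,-0.0039,0],"spin":16},
    {"claw":0.5,"offset":[-0.0342,-0.006,0],"spin":20},
    {"claw":0.5,"offset":[-0.0407,-0.0086,0],"spin":24},
    {"claw":0.5,"offset":[-0.0469,-0.0117,0],"spin":28},
    {"claw":0.5,"offset":[-0.053,-0.0152,0],"spin":32}
  ]
}}

```text
time_s: 5.7
tool_pos: [0.4646, -0.1411, 0.1]
tool_rot: [-3.141, -0.0, -1.118]
contact_force: [0.6, -0.9, -1.3]
grip_width: 0.249
```

```bash
python3 -c "
from h import *
s=grab('side');crop(s,250,150,180,150,4,'s8.png')
print(rel(fin(-154,z=.1),-64))
print(rel(fin(-167.5,z=.1),-77.5))
print(rel(fin(-181.6,z=.1),-91.6))"
```

```text
(array([ 0.0011,  0.0005, -0.0001]), np.float64(-0.3))
(array([-0.0223, -0.0021, -0.0001]), np.float64(13.2))
(array([-0.0453, -0.0106, -0.0001]), np.float64(27.3))
```

View pics/s8.png

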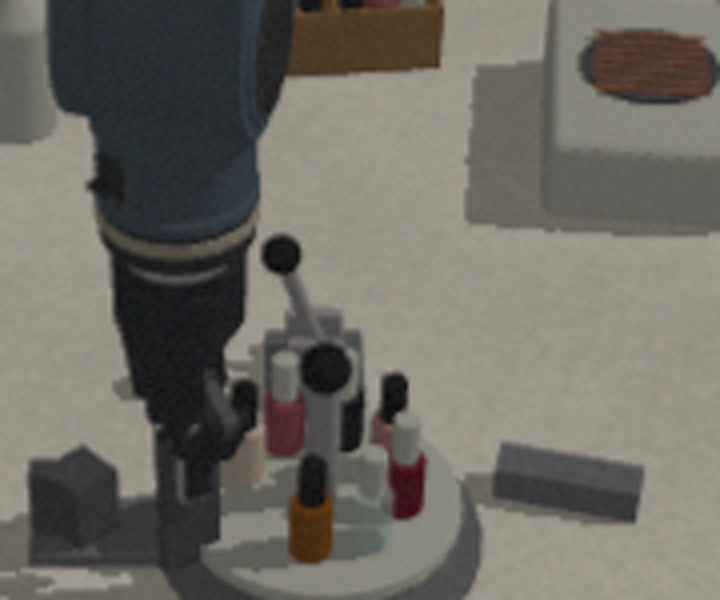

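Request:
{"op": "play_rows", "data": {
  "moves": [
    {"claw":0.5,"offset":[-0.007,-0.0002,0],"spin":4},
    {"claw":0.5,"offset":[-0.0139,-0.001,0],"spin":8},
    {"claw":0.5,"offset":[-0.0208,-0.002,0],"spin":12},
    {"claw":0.5,"offset":[-0.027,-0.0035,0],"spin":16},
    {"claw":0.5,"offset":[-0.034,-0.006,0],"spin":20},
    {"claw":0.5,"offset":[-0.04,-0.0085,0],"spin":24},
    {"claw":0.5,"offset":[-0.0453,-0.0106,0],"spin":27.3},
    {"claw":0.5,"offset":[-0.0453,-0.0106,0],"spin":27.3}
  ]
}}

```text
time_s: 6.55
tool_pos: [0.4543, -0.0955, 0.0999]
tool_rot: [-3.141, 0.0, -1.591]
contact_force: [-0.2, 0.1, -0.1]
grip_width: 0.25
```

```bash
python3 -c "
from h import *
print(rel(fin(-181.6,z=.1),-91.6))"
```

```text
(array([-0.0006,  0.0003, -0.0001]), np.float64(0.4))
```

Request:
{"op": "play_rows", "data": {
  "moves": [
    {"claw":0.6,"offset":[-0.0006,0.0003,0],"spin":0.4},
    {"claw":0.7,"offset":[-0.0006,0.0003,0],"spin":0.4},
    {"claw":0.75,"offset":[-0.0006,0.0003,0],"spin":0.4},
    {"claw":0.8,"offset":[-0.0006,0.0003,0],"spin":0.4},
    {"claw":0.9,"offset":[-0.0006,0.0003,0],"spin":0.4},
    {"claw":0.9,"offset":[-0.0006,0.0003,0],"spin":0.4},
    {"claw":0.9,"offset":[-0.0006,0.0003,0],"spin":0.4},
    {"claw":0.9,"offset":[-0.0006,0.0003,0],"spin":0.4}
  ],
  "force": 20
}}

```text
time_s: 7.35
tool_pos: [0.454, -0.0954, 0.0999]
tool_rot: [-3.141, -0.0, -1.6]
contact_force: [0.4, -4.2, 3.0]
grip_width: 0.114
```

Request:
{"op": "play_rows", "data": {
  "moves": [
    {"claw":0.6,"offset":[0,0,0],"spin":0},
    {"claw":0,"offset":[0,0,0],"spin":0},
    {"claw":-1,"offset":[0,0,0],"spin":0},
    {"claw":-1,"offset":[0,0,0],"spin":0},
    {"claw":-1,"offset":[0,0,0],"spin":0},
    {"claw":-1,"offset":[0,0,-0.03],"spin":0},
    {"claw":-1,"offset":[0,0,-0.07],"spin":0},
    {"claw":-1,"offset":[0,0,-0.12],"spin":0}
  ]
}}

```text
time_s: 8.15
tool_pos: [0.4527, -0.095, 0.2202]
tool_rot: [3.139, 0.001, -1.6]
contact_force: [1.8, 0.2, -0.2]
grip_width: 0.999
```

```bash
python3 -c "
from h import *
t=grab('top');s=grab('side');crop(s,240,190,160,130,5,'s9.png');crop(t,240,140,170,170,3.5,'t9.png')"
```

```text
(no output)
```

View pics/s9.png

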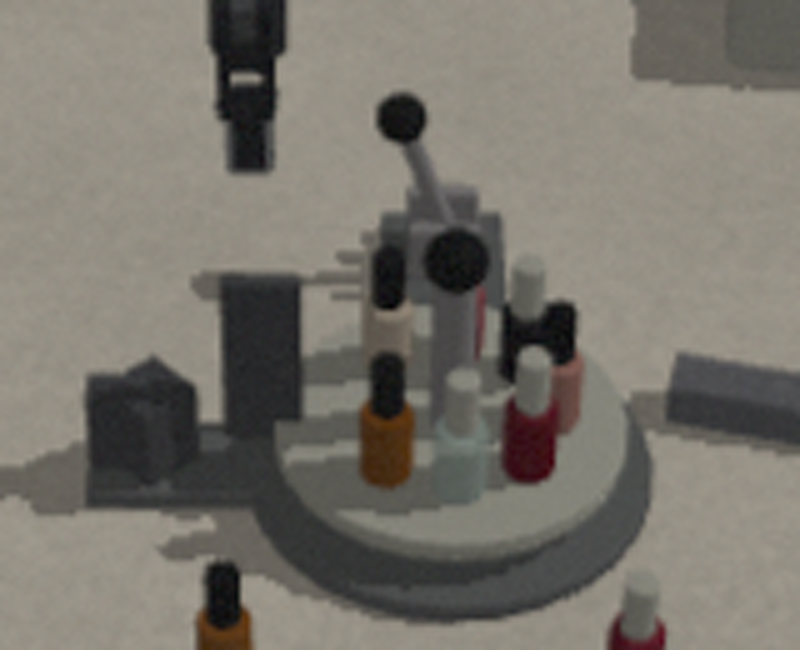

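View pics/t9.png

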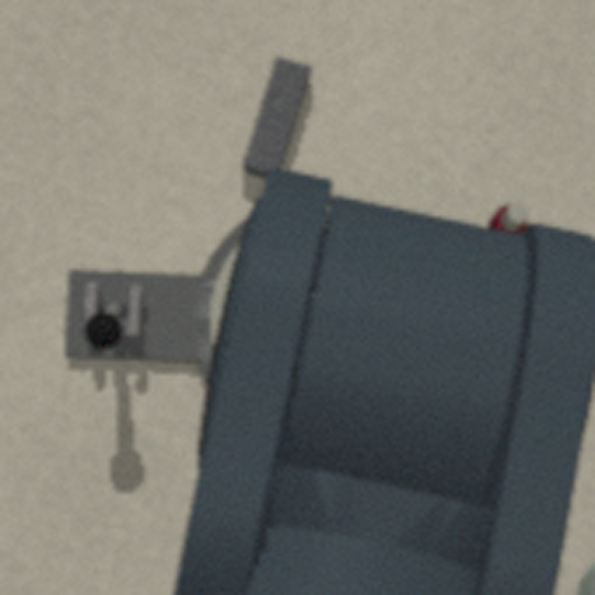

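The side view shows the fin (260,350) standing edge-on in line with the pointer (150,420), with both loose bottles still standing. The top view is blocked by the arm. I'll move to the -x side of the lever knob, then recheck from the top.

```bash
python3 -c "
from h import *
print(rel([.478,.0675,.2202],-91.6))"
```

```text
(array([-0.1638, -0.0171,  0.0053]), np.float64(-0.1))
```

Request:
{"op": "play_rows", "data": {
  "moves": [
    {"claw":1,"offset":[-0.04,-0.004,0],"spin":0},
    {"claw":1,"offset":[-0.08,-0.008,0],"spin":0},
    {"claw":1,"offset":[-0.12,-0.012,0],"spin":0},
    {"claw":1,"offset":[-0.15,-0.016,0],"spin":0},
    {"claw":1,"offset":[-0.164,-0.017,0],"spin":0},
    {"claw":1,"offset":[-0.164,-0.017,0],"spin":0},
    {"claw":1,"offset":[-0.164,-0.017,0],"spin":0}
  ]
}}

```text
time_s: 8.95
tool_pos: [0.4767, 0.0238, 0.2197]
tool_rot: [3.14, 0.036, -1.543]
contact_force: [-0.4, -1.0, 0.3]
grip_width: 0.001
```

```bash
python3 -c "
from h import *
t=grab('top');s=grab('side');crop(s,240,170,160,130,5,'s10.png');crop(t,240,140,170,170,3.5,'t10.png')
print(rel([.478,.0675,.103],-91.6))"
```

```text
(array([-0.0437, -0.0025,  0.1168]), np.float64(3.2))
```

View pics/s10.png

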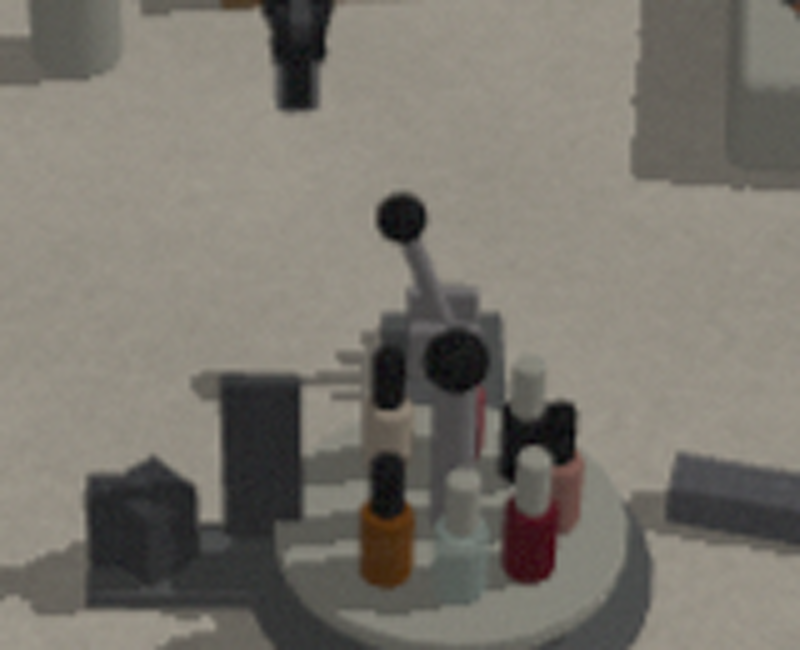

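View pics/t10.png

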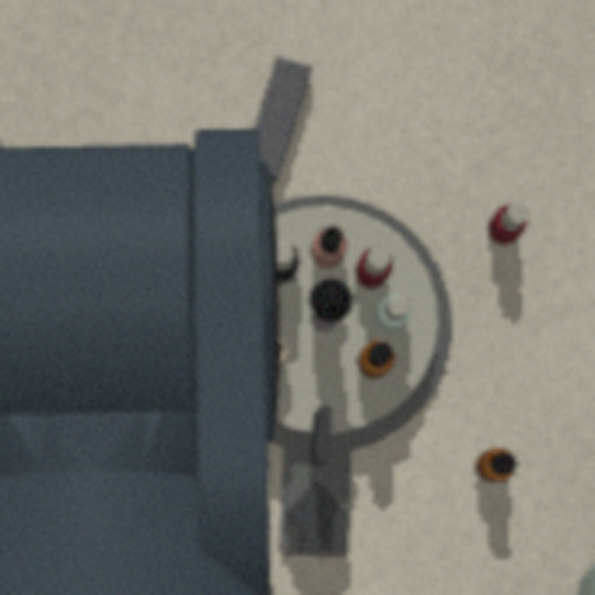

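The fin's top is visible from the top at crop (320,410) to (320,460), above the pointer. The loose bottles are unmoved. I'll zoom to measure the fin and check the arm's lag.

```bash
python3 -c "
from h import *
o=ctrl.observe();print(o['joint_positions'],o['tool_pos'],o['tool_rot'])
t=grab('top');t['image']=np.clip(t['image'].astype(float)*2.2,0,255).astype(np.uint8);crop(t,315,245,40,60,10,'t11.png')
for r,z in [(.075,.13),(.115,.13),(.075,.04),(.115,.04),(.128,.06)]:
  for w in ([-.005,.005] if r<.12 else [0]):
    a=np.radians(178.4);p=[AX[0]+r*np.cos(a)-w*np.sin(a),AX[1]+r*np.sin(a)+w*np.cos(a),z];q=proj(t,p);print(r,z,w,(q-[315,245]+.5)*10)
"
```

```text
[ 0.02678514  0.17246032 -0.14170374  1.25780539  0.03601961  3.1405851 ] [0.47669847 0.02374463 0.21979292] [ 3.14045508  0.03602075 -1.54304526]
0.075 0.13 -0.005 [164.78178052 110.65258389]
0.075 0.13 0.005 [204.51620636 111.94675715]
0.115 0.13 -0.005 [160.27803778 270.09426312]
0.115 0.13 0.005 [200.17506806 271.37638764]
0.075 0.04 -0.005 [149.78833784 133.30093889]
0.075 0.04 0.005 [186.51342924 134.49478176]
0.115 0.04 -0.005 [145.57065674 280.6997161 ]
0.115 0.04 0.005 [182.43461212 281.88325778]
0.128 0.06 0 [166.01793091 328.05539291]
```

View pics/t11.png

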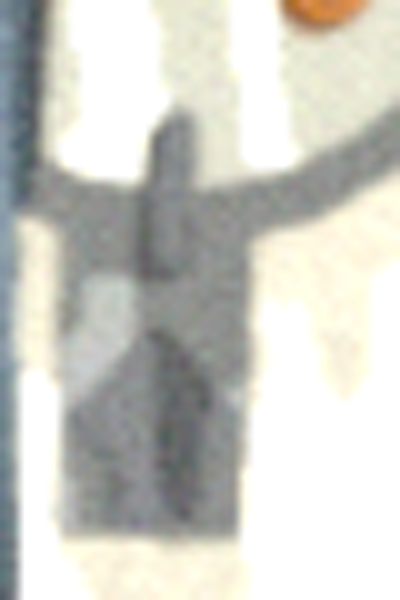

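Joint 6 hit its end stop at 3.14, so I'll use the opposite yaw (+88°). I'll swing the arm to the left while turning, which also frees the top view for the fin check.

```bash
python3 -c "
from h import *
print(rel([.40,.25,.28],88.4))"
```

```text
(array([-0.2282,  0.0704, -0.0602]), np.float64(-176.8))
```

Request:
{"op": "play_rows", "data": {
  "moves": [
    {"claw":1,"offset":[-0.04,0.012,-0.03],"spin":-10},
    {"claw":1,"offset":[-0.08,0.025,-0.06],"spin":-20},
    {"claw":1,"offset":[-0.12,0.04,-0.06],"spin":-30},
    {"claw":1,"offset":[-0.16,0.05,-0.06],"spin":-40},
    {"claw":1,"offset":[-0.2,0.06,-0.06],"spin":-50},
    {"claw":1,"offset":[-0.228,0.07,-0.06],"spin":-60},
    {"claw":1,"offset":[-0.228,0.07,-0.06],"spin":-68},
    {"claw":1,"offset":[-0.228,0.07,-0.06],"spin":-76}
  ]
}}

```text
time_s: 9.9
tool_pos: [0.4001, 0.2485, 0.2881]
tool_rot: [-3.108, 0.014, -0.334]
contact_force: [-0.4, 0.5, 0.0]
grip_width: -0.005
```

```bash
python3 -c "
from h import *
o=ctrl.observe();print(o['joint_positions'],o['tool_pos'],o['tool_rot'])
t=grab('top');cv2.imwrite('pics/t12full.png',t['image']);t['image']=np.clip(t['image'].astype(float)*2.2,0,255).astype(np.uint8);crop(t,285,200,90,100,6,'t12.png')"
```

```text
[ 0.53507269  0.13396897 -0.01538889  1.4047273   0.03208519  2.44048745] [0.40005151 0.24849026 0.28814514] [-3.10812383  0.0137308  -0.33412051]
```

View pics/t12.png

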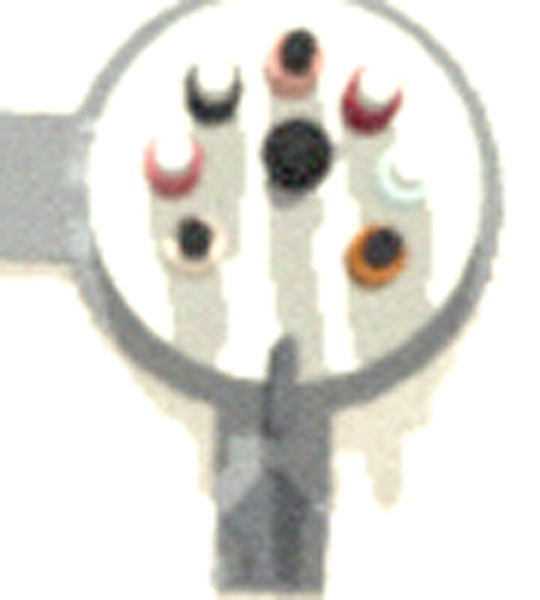

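```bash
python3 -c "
from h import *
im=cv2.imread('pics/t12full.png').astype(float)
c=im[250:302,312:350]; c=np.clip((c-20)*3.2,0,255).astype(np.uint8)
cv2.imwrite('pics/t13.png',cv2.resize(c,None,fx=11,fy=11,interpolation=cv2.INTER_CUBIC))
g=im.mean(2)
for r in range(254,286,2): print(r,g[r,322:346].astype(int))
"
```

```text
254 [ 97 121 135 137 137 136 136 136 132 115  96  96  96  95  95  95  98 120
 133 137 121 103  95  96]
256 [100 126 133 135 137 135 137 134 117  90  68  70  83  91  95  92  98 119
 134 136 135 115 100  96]
258 [126 134 134 137 134 138 132 105  65  56  54  61  74  91  97  93  99 120
 134 135 136 116 100  96]
260 [131 136 136 139 133 135 130  93  53  53  54  59  73  85  94  99  99 115
 130 133 135 130 111  93]
262 [ 80  94 111 114 122 123 111  81  52  56  59  60  71  89  91  91  88  87
  88  86  79  69  67  60]
264 [63 60 61 61 65 63 57 43 48 58 56 60 58 63 64 63 63 62 60 64 62 60 57 58]
266 [62 62 60 61 61 57 56 47 52 61 54 58 59 59 57 62 61 58 57 60 64 61 66 66]
268 [64 59 60 61 59 60 54 47 51 56 58 56 57 59 59 60 61 67 69 81 90 99 99 99]
270 [ 60  62  63  58  60  60  51  37  51  54  57  56  56  61  63  63  59  65
  87  98 101 103 104 105]
272 [ 61  68  70  67  70  71  59  44  43  47  53  57  58  57  61  61  63  67
  88 103 103 104 104 105]
274 [ 65  76  81  82  84  82  71  64  60  57  59  61  60  62  64  63  61  66
  90 102 105 107 104 105]
276 [ 63  77  81  82  82  84  70  65  62  61  62  60  60  63  63  59  60  69
  98 128 135 138 141 125]
278 [ 78  84  79  84  84  82  71  55  49  50  52  59  61  58  58  60  63  68
  94 110 136 147 145 124]
280 [ 86  83  86  81  79  70  61  59  54  46  42  49  56  59  61  59  60  69
  90 107 133 144 146 143]
282 [ 82  81  82  72  62  61  61  58  52  48  44  43  46  50  59  66  63  71
  92 112 136 147 150 146]
284 [ 82  75  62  55  59  58  59  58  57  47  43  46  41  47  55  70  82  83
  97 128 144 151 150 149]
```

View pics/t13.png

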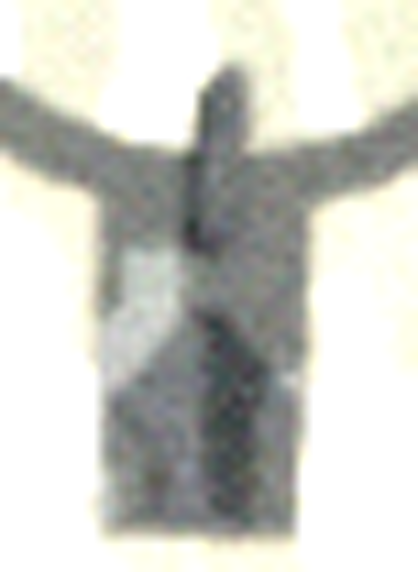

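```bash
python3 -c "
from h import *
s=grab('side');im=s['image'].astype(float)
c=im[236:296,252:312]; c=np.clip((c-15)*2.8,0,255).astype(np.uint8)
cv2.imwrite('pics/s13.png',cv2.resize(c,None,fx=10,fy=10,interpolation=cv2.INTER_CUBIC))
for yaw in (-1.6,-3):
 for r,z,w in [(.075,.13,-.005),(.075,.13,.005),(.115,.13,.005),(.115,.13,-.005),(.128,.06,0)]:
    a=np.radians(180+yaw);p=[AX[0]+r*np.cos(a)-w*np.sin(a),AX[1]+r*np.sin(a)+w*np.cos(a),z];q=proj(s,p);print(yaw,r,z,w,(q-[252,236]+.5)*10)
"
```

```text
-1.6 0.075 0.13 -0.005 [490.10183388  82.60076315]
-1.6 0.075 0.13 0.005 [489.55256628 108.82086405]
-1.6 0.115 0.13 0.005 [324.43585631 108.40930509]
-1.6 0.115 0.13 -0.005 [325.97355101  82.18686181]
-1.6 0.128 0.06 0 [280.92977613 309.88074793]
-3 0.075 0.13 -0.005 [490.79404609  77.83552017]
-3 0.075 0.13 0.005 [489.24246823 103.98770204]
-3 0.115 0.13 0.005 [324.50798191 101.00490791]
-3 0.115 0.13 -0.005 [327.04321101  74.88103654]
-3 0.128 0.06 0 [281.62618531 301.57451908]
```

View pics/s13.png

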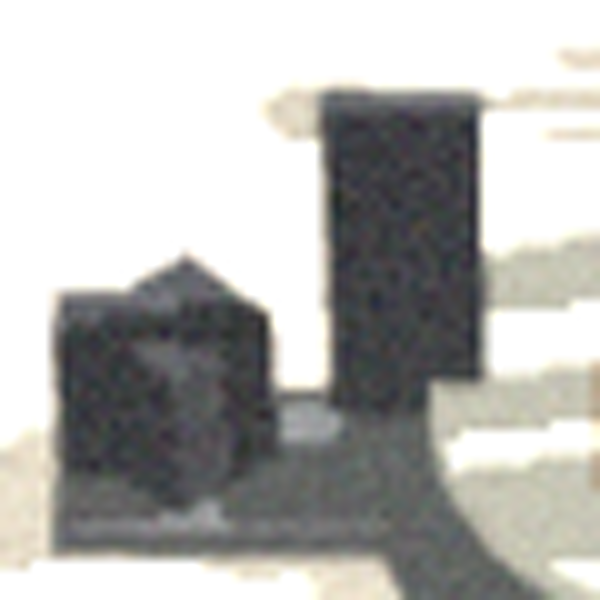

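The side view shows the fin (400,250) edge-aligned and its top edge level, with the pointer nose at (272,312). In both views fin and nose agree within about 1 mm, so I accept it. Next comes the lever.

```bash
python3 -c "
from h import *
print(rel([.478,.0675,.24],88.4))"
```

```text
(array([0.1332, 0.1443, 0.0481]), np.float64(-107.8))
```

Request:
{"op": "play_rows", "data": {
  "moves": [
    {"claw":1,"offset":[0.01,0.01,0],"spin":-8},
    {"claw":1,"offset":[0.03,0.03,0],"spin":-16},
    {"claw":1,"offset":[0.05,0.05,0.01],"spin":-24},
    {"claw":1,"offset":[0.07,0.075,0.02],"spin":-32},
    {"claw":1,"offset":[0.09,0.1,0.03],"spin":-40},
    {"claw":1,"offset":[0.11,0.12,0.04],"spin":-48},
    {"claw":1,"offset":[0.12,0.13,0.045],"spin":-56},
    {"claw":1,"offset":[0.133,0.144,0.048],"spin":-64}
  ]
}}

```text
time_s: 10.8
tool_pos: [0.4773, 0.0683, 0.233]
tool_rot: [-3.114, -0.023, 0.774]
contact_force: [1.6, -0.5, 0.3]
grip_width: -0.001
```

```bash
python3 -c "
from h import *
o=ctrl.observe();print(o['tool_pos'],o['tool_rot'],rel([.478,.0675,.22],88.4))"
```

```text
[0.47733886 0.06827637 0.2329811 ] [-3.11390324 -0.02348184  0.77370765] (array([-0.0001,  0.001 ,  0.013 ]), np.float64(-44.1))
```

Request:
{"op": "play_rows", "data": {
  "moves": [
    {"claw":1,"offset":[0,0.001,0.005],"spin":-8},
    {"claw":1,"offset":[0,0.001,0.01],"spin":-16},
    {"claw":1,"offset":[0,0.001,0.013],"spin":-24},
    {"claw":1,"offset":[0,0.001,0.013],"spin":-32},
    {"claw":1,"offset":[0,0.001,0.013],"spin":-40},
    {"claw":1,"offset":[0,0.001,0.013],"spin":-44},
    {"claw":1,"offset":[0,0.001,0.013],"spin":-44}
  ]
}}

```text
time_s: 11.5
tool_pos: [0.478, 0.0689, 0.2205]
tool_rot: [-3.138, -0.036, 1.539]
contact_force: [-0.4, -0.7, -1.0]
grip_width: -0.001
```

```bash
python3 -c "
from h import *
o=ctrl.observe();print(o['tool_pos'],o['tool_rot'],rel([.478,.0675,.103],88.4))"
```

```text
[0.47795726 0.06891643 0.22048271] [-3.13844044 -0.03614614  1.53896204] (array([-1.400e-03,  1.000e-04,  1.175e-01]), np.float64(-0.2))
```

Request:
{"op": "play_rows", "data": {
  "moves": [
    {"claw":1,"offset":[-0.002,0,0.03],"spin":0},
    {"claw":1,"offset":[-0.003,0,0.06],"spin":0},
    {"claw":1,"offset":[-0.005,0,0.09],"spin":0},
    {"claw":1,"offset":[-0.0055,0,0.11],"spin":0},
    {"claw":1,"offset":[-0.0055,0,0.1175],"spin":0},
    {"claw":1,"offset":[-0.0055,0,0.1175],"spin":0}
  ]
}}

```text
time_s: 12.1
tool_pos: [0.4771, 0.0679, 0.1024]
tool_rot: [-3.137, -0.036, 1.54]
contact_force: [-0.0, 0.1, 0.9]
grip_width: 0.003
```

```bash
python3 -c "
from h import *
s=grab('side');crop(s,240,170,160,130,5,'s14.png')
print(rel([.5696,.0675,.103],88.4))"
```

```text
(array([0.0022, 0.0918, 0.0003]), np.float64(-0.1))
```

View pics/s14.png

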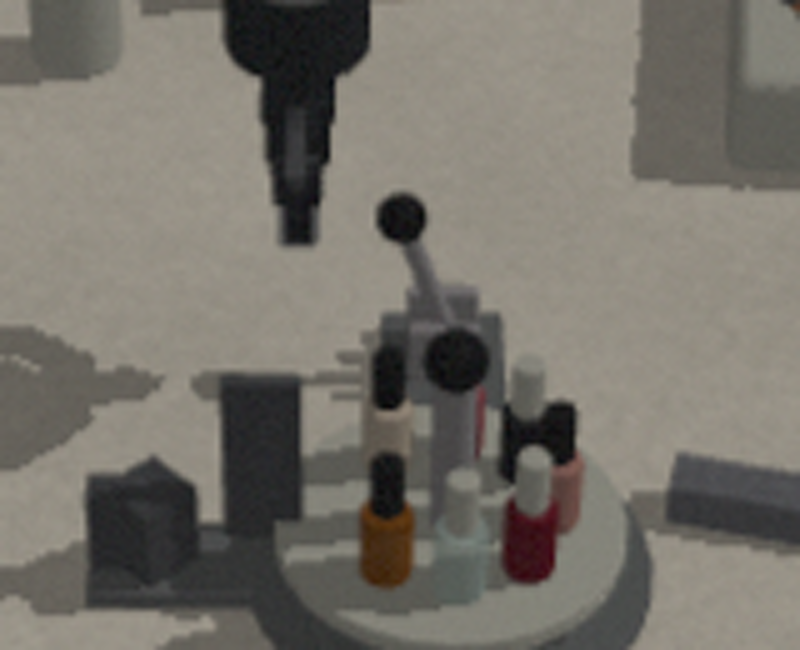

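The fingertips (298,240) are level with the knob (401,217), on its -x side. I'll push towards +x.

Request:
{"op": "play_rows", "data": {
  "moves": [
    {"claw":1,"offset":[0.0005,0.012,0],"spin":0},
    {"claw":1,"offset":[0.0005,0.023,0],"spin":0},
    {"claw":1,"offset":[0.001,0.033,0],"spin":0},
    {"claw":1,"offset":[0.001,0.043,0],"spin":0},
    {"claw":1,"offset":[0.0015,0.053,0],"spin":0},
    {"claw":1,"offset":[0.0015,0.063,0],"spin":0},
    {"claw":1,"offset":[0.002,0.073,0],"spin":0},
    {"claw":1,"offset":[0.002,0.082,0],"spin":0}
  ]
}}

```text
time_s: 12.95
tool_pos: [0.5604, 0.0679, 0.1025]
tool_rot: [-3.138, -0.036, 1.543]
contact_force: [-1.8, -0.4, -0.1]
grip_width: -0.002
```

Request:
{"op": "play_rows", "data": {
  "moves": [
    {"claw":1,"offset":[0,0.002,0],"spin":0},
    {"claw":1,"offset":[0,0.004,0],"spin":0},
    {"claw":1,"offset":[0,0.006,0],"spin":0},
    {"claw":1,"offset":[0,0.006,0],"spin":0}
  ]
}}

```text
time_s: 13.35
tool_pos: [0.5656, 0.0678, 0.1026]
tool_rot: [-3.139, -0.036, 1.543]
contact_force: [-1.6, 0.6, 0.6]
grip_width: 0.003
```

```bash
python3 -c "
from h import *
s=grab('side');crop(s,240,170,160,130,5,'s15.png')
print(ctrl.observe()['tool_pos'],ctrl.observe()['contact_force'])"
```

```text
[0.56559029 0.06777399 0.1027123 ] [-0.22474741 -0.92496451  0.14005939]
```

View pics/s15.png

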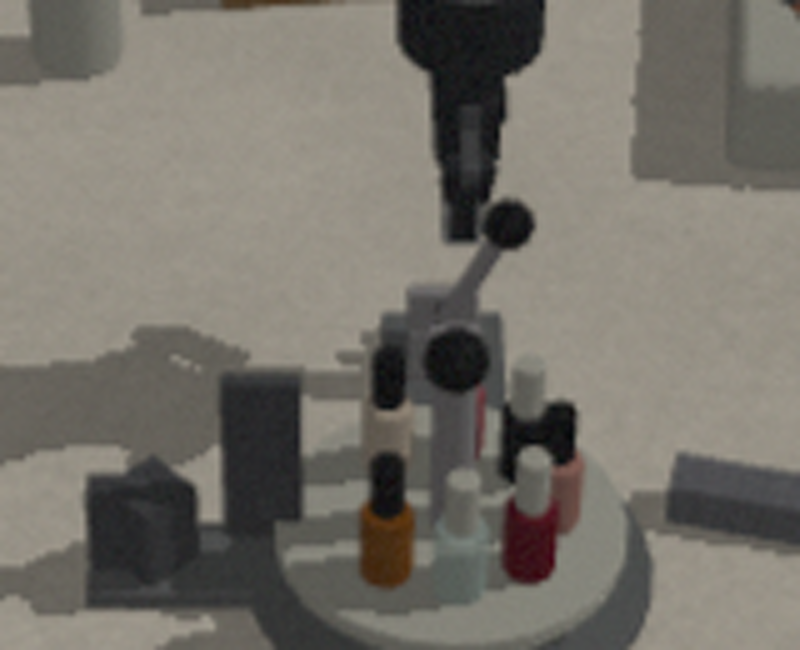

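The lever has swung over, with the knob now at (508,222). I'll keep going in small steps until the stop pushes back.

Request:
{"op": "play_rows", "data": {
  "moves": [
    {"claw":1,"offset":[0,0.0015,0],"spin":0},
    {"claw":1,"offset":[0,0.003,0],"spin":0},
    {"claw":1,"offset":[0,0.003,0],"spin":0}
  ]
}}

```text
time_s: 13.7
tool_pos: [0.5685, 0.0677, 0.1026]
tool_rot: [-3.138, -0.036, 1.543]
contact_force: [-2.3, -0.6, -0.2]
grip_width: -0.001
```

Request:
{"op": "play_rows", "data": {
  "moves": [
    {"claw":1,"offset":[0,0.0015,0],"spin":0},
    {"claw":1,"offset":[0,0.002,0],"spin":0},
    {"claw":1,"offset":[0,0.002,0],"spin":0}
  ]
}}

```text
time_s: 14.0
tool_pos: [0.5691, 0.0676, 0.1023]
tool_rot: [-3.136, -0.036, 1.543]
contact_force: [-13.0, -0.1, 6.0]
grip_width: -0.001
```

Request:
{"op": "play_rows", "data": {
  "moves": [
    {"claw":1,"offset":[0,0.001,0],"spin":0},
    {"claw":1,"offset":[0,0.001,0],"spin":0}
  ]
}}

```text
time_s: 14.2
tool_pos: [0.5694, 0.0676, 0.1022]
tool_rot: [-3.134, -0.036, 1.543]
contact_force: [-17.9, 0.4, 8.7]
grip_width: 0.001
```

Request:
{"op": "play_rows", "data": {
  "moves": [
    {"claw":1,"offset":[0,-0.005,0],"spin":0},
    {"claw":1,"offset":[0,-0.015,0],"spin":0},
    {"claw":1,"offset":[0,-0.03,0],"spin":0},
    {"claw":1,"offset":[-0.002,-0.04,-0.04],"spin":0},
    {"claw":1,"offset":[0.03,-0.06,-0.08],"spin":0},
    {"claw":1,"offset":[0.07,-0.08,-0.13],"spin":0},
    {"claw":1,"offset":[0.11,-0.1,-0.15],"spin":0},
    {"claw":1,"offset":[0.15,-0.12,-0.16],"spin":0}
  ]
}}

```text
time_s: 15.0
tool_pos: [0.4618, 0.2033, 0.2658]
tool_rot: [3.141, -0.038, 1.542]
contact_force: [0.9, 0.7, -0.0]
grip_width: -0.003
```

Request:
{"op": "play_rows", "data": {
  "moves": [
    {"claw":1,"offset":[0.02,0,0],"spin":0},
    {"claw":1,"offset":[0.03,0,0],"spin":0},
    {"claw":1,"offset":[0.03,0,0],"spin":0},
    {"claw":1,"offset":[0.03,0,0],"spin":0}
  ]
}}

```text
time_s: 15.4
tool_pos: [0.4629, 0.2314, 0.2637]
tool_rot: [-3.138, -0.035, 1.543]
contact_force: [-0.6, 0.6, -0.2]
grip_width: 0.002
```

```bash
python3 -c "
from h import *
t=grab('top');s=grab('side')
im=t['image'].copy()
cv2.imwrite('pics/s16.png',s['image']);cv2.imwrite('pics/t16.png',im)
b=cv2.imread('pics/top0.png');bs=cv2.imread('pics/side0.png')
def mx(d):return (cv2.absdiff(*d).max(2)>40).sum()
for n,(x,y,w,h) in {'a':(370,260,25,40),'b':(375,190,25,30),'jar':(400,290,45,45),'bowl':(455,235,60,60),'brush':(445,170,30,75),'buffer':(305,150,28,48),'remover':(115,290,50,40)}.items(): print(n,mx((b[y:y+h,x:x+w],im[y:y+h,x:x+w])))
for n,(x,y,w,h) in {'a':(270,295,30,40),'b':(350,300,30,35),'buffer':(372,258,45,25),'rem':(240,130,30,60)}.items(): print('side',n,mx((bs[y:y+h,x:x+w],s['image'][y:y+h,x:x+w])))
crop(s,240,170,160,130,5,'s17.png');print(ctrl.observe()['contact_force'])
"
```

```text
a 0
b 0
jar 0
bowl 0
brush 0
buffer 0
remover 1504
side a 56
side b 0
side buffer 0
side rem 0
[-0.26542282  0.57752284  0.25527774]
```

View pics/t16.png

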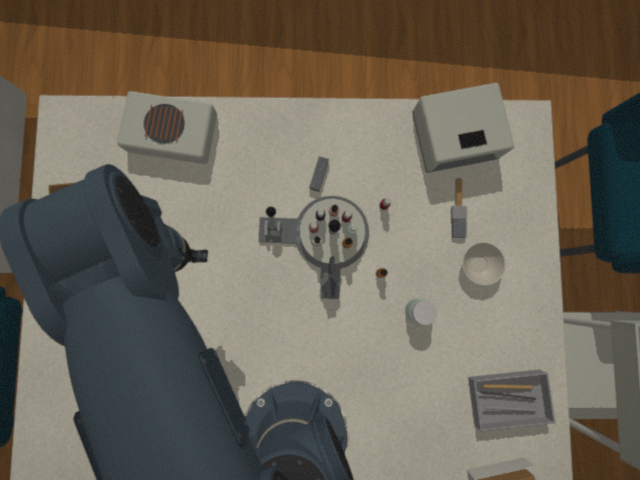

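View pics/s17.png

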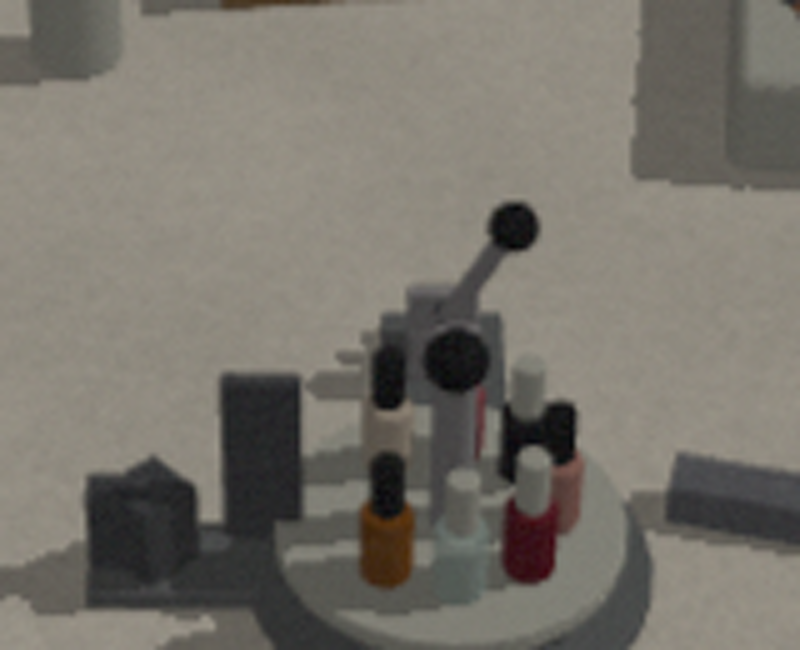

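The lever is fully over and the loose things have not moved. The arm is clear of the top view, so I'll make one careful measurement of fin angle against foot angle from averaged frames.

```bash
cat > m.py <<'E'
from h import *
F=[grab('top') for _ in range(8)];t=F[0];g=np.mean([f['image'].astype(float) for f in F],0)
np.save('tavg.npy',g);G=g.mean(2).astype(np.float32)
np.set_printoptions(linewidth=200)
for r in range(254,300,2): print(r,G[r,316:344].astype(int))
c=g[250:302,312:350]; c=np.clip((c-20)*3.2,0,255).astype(np.uint8)
cv2.imwrite('pics/t18.png',cv2.resize(c,None,fx=11,fy=11,interpolation=cv2.INTER_CUBIC))
# post knob centre
m=(g.max(2)<45).astype(np.uint8);n,l,st,ce=cv2.connectedComponentsWithStats(m[215:240,322:346]);
for i in range(1,n):
  if st[i,4]>40: 
    q=ce[i]+[322,215]; print('post',q,ray(t,q,.141),ray(t,q,.145))
E
python3 m.py
```

```text
254 [ 99 100  99 100 100 100 104 126 141 142 142 143 142 142 138 119 102  99 100 100 101 100 104 126 140 140 127 108]
256 [100 100 101 100 101 101 104 127 141 143 142 142 142 141 123  93  75  74  87  97 100 100 104 127 140 143 139 121]
258 [ 97 100 100 101 101 110 130 140 142 143 142 142 139 109  67  58  61  63  79  94  99 100 104 127 140 143 140 122]
260 [ 67  76  84  89  99 122 138 142 142 143 143 142 135  99  57  58  61  63  77  93  99 100 102 120 136 141 141 135]
262 [ 64  64  64  64  66  72  85 101 113 120 127 129 118  82  55  59  61  64  76  91  96  96  95  94  92  91  84  76]
264 [64 64 64 64 63 65 64 64 63 64 64 65 60 49 53 61 62 62 64 66 67 66 64 64 64 63 63 63]
266 [87 79 75 70 65 64 62 63 62 64 63 63 56 49 55 60 60 60 61 62 65 63 63 64 64 64 64 65]
268 [105 104 103 102  90  71  64  64  63  63  64  61  54  44  53  60  60  58  60  63  64  62  62  64  72  84  95 102]
270 [106 104 104 103  92  72  65  63  63  63  63  62  54  44  52  59  59  58  60  63  63  63  62  67  91 104 106 107]
272 [118 108 106 104  90  73  65  68  71  71  71  70  60  49  46  47  53  60  64  64  63  64  
[... 954 characters left out ...]
 153 158 158]
290 [153 152 152 138 107  79  64  64  58  56  59  61  62  63  55  46  45  44  48  56  63  64  66  88 133 154 159 156]
292 [155 156 153 137 108  81  70  65  64  58  55  60  64  63  54  45  45  46  50  59  64  64  70 107 140 154 156 157]
294 [154 154 151 134 107  90  77  66  64  58  54  59  62  62  61  52  46  46  51  60  64  65  70 110 142 155 155 154]
296 [155 153 151 129 101  88  76  66  64  58  57  62  62  62  62  58  51  50  55  62  65  65  71 108 142 155 156 155]
298 [152 153 152 148 120  90  84  84  83  82  81  80  76  77  74  72  71  71  71  72  74  75  83 126 151 156 157 157]
post [334.03 225.54] [ 0.55386363 -0.09774628  0.141     ] [ 0.55330849 -0.09753664  0.145     ]
```

View pics/t18.png

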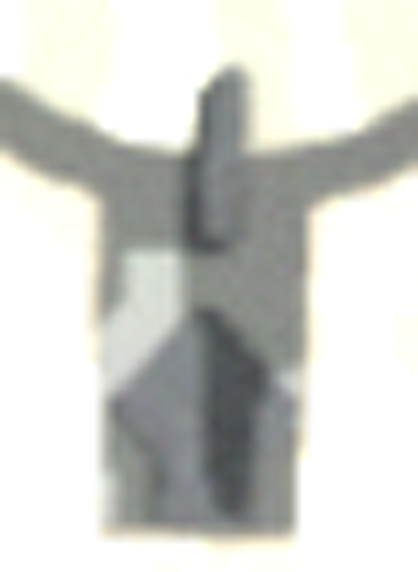

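```bash
python3 -c "
from workcell import ctrl
print(ctrl.job_done())"
```

```text
the job is handed in; nothing more can be done
None
```

I turned the rack until its fin pointed at the fixed pointer, then pushed the brake lever over to its other stop. The job was handed in at about 16 s with the arm clear of everything.

**Fin:** I caged the fin loosely between the jaws and swung it clockwise about 124°. I then closed the jaws on it at the pointer, opened them and lifted away.

**Brake:** With the jaws shut I pushed the knob towards the foot's +x until the stop pushed back with about 18 N at the wrist.

**Last checks:**
- **Fin alignment:** in averaged top-camera frames the fin is about 0.5° (0.8 mm) off the pointer's direction. The side view is coarser and put it about 1 mm (0.8°) off, the other way. Both are within the camera calibration error.
- **Brake lever:** the knob stayed over at the set side after I backed off.
- **Loose things:** in the top view both polish bottles, the jar, bowl, brush and buffer showed no change from the start. The arm hid the remover from above, but the side view showed it unchanged.
- **Flagged difference:** the side view had a small change (56 pixels) in the area around `polish_a`. The top view showed no change there, so I took it to be a shadow and did not look into it further.

**Problem on the way:** the last joint reached the end of its range as I first approached the lever. I used the opposite wrist turn instead, which left the tool tilted by about 2° from then on.

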